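# Lock the reagent cartridges into their carrier

### The job

Three reagent cartridges stand in the lanes of the metal carrier on the lab bench, each pulled out by a different amount. First, with the keeper bar still open, push every cartridge fully home along its lane against the blue back stop, so that their top grooves line up in one row; then swing the red-handled keeper bar over, down through the grooves, and press it fully shut so that it snaps into its catch and stays there. Leave everything else on the bench where it is.

Things in the scene. Friction and masses are not known exactly. Their poses are not given: they have to be found in the camera images.
- carrier: fixed aluminium carrier, base plate 6 mm thick, x = -110 to +95 mm, y = -130 to +170 mm. Origin on its underside (bench level), on the middle lane, in the plane of the shut bar; x away from the robot along the lanes, y left, z up. Three lanes along x centred at y = -46, 0, +46 mm, 42 mm wide between blue ribs 4 mm thick, 16 mm above the bench
- back_stop (a point): top edge of the blue back stop on its front face, at carrier x = +40 mm, y = 0, 32 mm above the bench; the stop spans all three lanes. A cartridge that touches it has its origin at carrier x = 0
- catch (a point): where the bar's nose rests when shut: carrier x = 0, y = +138 mm, 46 mm above the bench. Beside it at y = +148 to +164 mm the dark catch post (20 mm wide in x, 62 mm tall) with a sprung brass ball on its inner side; below it a rest 40 mm tall
- cart_blue: reagent cartridge: white block 80 mm long (x, along the lane), 38 mm wide (y), 45 mm tall, two blue screw caps (24 mm wide, 10 mm high) on top at x = -24 and +24 mm. A groove 16 mm wide, 14 mm deep crosses its top along y at x = 0, for the keeper bar. Origin at the centre of its underside; x points to the back stop
- cart_yellow: reagent cartridge: white block 80 mm long (x, along the lane), 38 mm wide (y), 45 mm tall, two yellow screw caps (24 mm wide, 10 mm high) on top at x = -24 and +24 mm. A groove 16 mm wide, 14 mm deep crosses its top along y at x = 0, for the keeper bar. Origin at the centre of its underside; x points to the back stop
- cart_green: reagent cartridge: white block 80 mm long (x, along the lane), 38 mm wide (y), 45 mm tall, two green screw caps (24 mm wide, 10 mm high) on top at x = -24 and +24 mm. A groove 16 mm wide, 14 mm deep crosses its top along y at x = 0, for the keeper bar. Origin at the centre of its underside; x points to the back stop
- keeper (a joint): angle of the steel keeper bar (8 mm wide, 10 mm high, 247 mm long) about its hinge, rad: 0 = fully shut, level along carrier +y; 1.57 = upright; more leans away from the cartridges, stop at 2.6. Stiff hinge: stays where left, 1.5 N at the handle moves it. Over the last 12 mm of travel the nose is pressed past the sprung ball (some 5 N at the handle), snaps down and rests
- keeper_grip (a point): grip point on the axis of the keeper's red handle, a round rod 12 mm thick, 215 mm from the hinge, parallel to the hinge axis (carrier x), sticking out 58 mm from the bar towards the robot; this point is 38 mm out from the bar, 46 mm above the bench when shut. Can be pinched from above, fingers closing along carrier y; it turns in the grip as the bar swings
- keeper_hinge (a point): the hinge axis of the keeper bar, in the plane of the bar (carrier x = 0, y = -105 mm, 46 mm above the bench); turns with the bar
- vial0: bystander, leave alone: small amber vial, orange cap, 22 mm wide, 38 mm tall, standing on the carrier's base plate behind the back stop. Origin at the centre of its underside
- vial1: bystander, leave alone: the same with a white cap, also behind the back stop. Origin at the centre of its underside
- tube_rack: bystander, leave alone: blue tube rack 60 x 110 mm with three capped tubes, 99 mm tall in all. Origin at the centre of its underside
- tip_box: bystander, leave alone: red pipette-tip box 85 x 120 mm, 59 mm tall. Origin at the centre of its underside
- beaker: bystander, leave alone: glass beaker 76 mm wide, 85 mm tall. Origin at the centre of its underside
- reagent_bottle: bystander, leave alone: amber bottle with blue cap, 70 mm wide, 150 mm tall. Origin at the centre of its underside
- marker: bystander, leave alone: marker pen lying on the bench, 130 mm long, 13 mm thick. Origin at the centre of its underside
Things that resemble listed ones, but are neither listed nor needed, are in the scene too. What is shaped like the cart_blue but orange or purple is not meant.

How it is judged:
On the way, in this order (a step that is already met when the one before it is completed fails the run):
1. all three cartridges are home against the back stop (within 3 mm) and standing flat in their lanes, while the keeper bar is still open (more than 0.5 rad) (x of each of cart_blue, cart_yellow, cart_green in the frame of carrier above -0.003 m and angle between each of cart_blue, cart_yellow, cart_green's own z axis and vertical below 0.06 rad and z of each of cart_blue, cart_yellow, cart_green in the frame of carrier below 0.009 m and value of joint keeper above 0.5 rad), for 0.2 s.
2. the keeper bar is shut in its catch (below 0.015 rad) (value of joint keeper below 0.015 rad), for 0.2 s.
At the end, for the whole second after the job is handed in: all three cartridges are within 3 mm of the back stop, flat on the lane floors (tilt under 0.06 rad, raised less than 3 mm) and at rest; the keeper bar is snapped shut (below 0.015 rad) and at rest; no bystander has moved 15 mm (x of each of cart_blue, cart_yellow, cart_green in the frame of carrier above -0.003 m and angle between each of cart_blue, cart_yellow, cart_green's own z axis and vertical below 0.06 rad and z of each of cart_blue, cart_yellow, cart_green in the frame of carrier below 0.009 m and linear speed of each of cart_blue, cart_yellow, cart_green below 0.01 m/s and value of joint keeper between -0.02 and 0.015 rad and velocity of joint keeper between -0.05 and 0.05 rad/s); the robot touches nothing.
It fails at once if a bystander was moved by more than 15 mm (distance of any of vial0, vial1, tube_rack, tip_box, beaker, reagent_bottle, marker from where it was at the start of the episode above 0.015 m).
It also fails if it takes over 67 s, if anything falls off the work surface, if the arm or the gripper's body presses on something with over 40 N, if the wrist force passes 120 N, or if a joint passes its speed limit or range.

### The arm

A 6-joint arm with a two-finger parallel gripper is mounted at the origin on the work surface. World frame = base frame: x ahead of the robot, y to its left, z up, the work surface at z = 0. Lengths are in m, angles in rad, forces in N, time in s.
With the tool pointing down it reaches from about 0.375 to 0.925 m from the base axis. Payload 5.7 kg.
Tool frame: the origin (TCP) lies midway between the tips of the shut fingers; the grasp point (between the pads) lies 19 mm behind it (tcp_to_grasp is the distance from the TCP to the grasp point, in m); z points along the fingers, y is the line along which they close (so a half turn about z gives the same grasp; the last joint's range is limited). The gripper opens to 88 mm and grips with 3 to 60 N. Pads are 20 mm wide; open, the fingers measure 115 mm over their backs; the gripper's body (75 mm by 178 mm) begins 61 mm behind the grasp point.
Start: joints at [1.196, 0.359, 1.51, -0, 1.272, -0.115], TCP at [0.154, 0.58, 0.223] pointing down, gripper open.
Joint ranges: [-2.97, 2.97], [-1.01, 2.36], [0.21, 2.38], [-0.96, 4.11], [0.2, 2.71], [-2.98, 2.98]. Speed limits (rad/s): [2.39, 2.39, 3.14, 3.14, 3.14, 3.14].

### API

Orientations are given as a rotation vector (axis times angle).
In Python, from workcell import read_state, snapshot, sign_off, tcp_to_grasp gives the robot as it stands. The module is installed in compiled form; this text tells all that it offers.
- The arm moves only by the tool carry_out, never from a script. Its argument "motion" is a list of rows, each an object of numbers: "tx", "ty", "tz": the shift along the tool's x, y, z in mm; "rx", "ry", "rz": the turn, a rotation vector about the tool's x, y, z in rad; "gripper": the finger opening in mm, from 0 to 87.8. A call has 1 to 12 rows; each row is the pose to reach, as a shift and turn from the pose commanded when the call began, along the tool's axes at that moment; what a row does not reach only later rows make up. A row lasts 1/10 s, in which the tool goes at most 50 mm and 8.59 degrees, less where a joint would pass 70% of its speed; a pose out of reach is approached as far as the arm can. A call with a gripper value outside its range is refused whole. The fingers move at their own pace and stop on an object; "force" is the grip in N (left out, the last holds). Time passes only in rows, so rows that repeat a pose let the fingers close. It gives the time, the measured TCP pose, the force, the opening and the grip force at its end, in the units of the state.
- read_state(): the state, without advancing time (a new reading comes with each control period).
- snapshot(name): name is "side" or "top" or "wrist"; returns a dict with "pixels" (420x560x3 uint8, red, green, blue), "z_map" (420x560 float32, m along the optical axis (not along the pixel's ray), 0 where there is no reading), "intrinsics" (3x3 intrinsics, pixels), "cam_to_world" (4x4, takes a point from camera to world coordinates); the wrist camera has in their place "hand_eye" (4x4, takes a point from camera to tool coordinates, whose origin is the TCP and whose axes are the flange's). Camera axes: x right, y up, looking along -z (the intrinsics and any distortion apply to the point x, -y, -z); pixel columns grow to the right and rows downward; lengths in m; the calibration is good to about 2 mm. A picture is of the moment at which its call begins: read the wrist's pose just before it.
- sign_off(): hands the job in; it is judged then, once.
The state is a dict: "time": time; "joints": joint angles; "qvel": joint speeds; "joint_torque": joint torques, N m; "tcp_pos": TCP position; "orientation": TCP orientation; "ft_force": force on the tool from outside, world axes, zero at the start; "moment": the same for the moment, N m; "opening": finger opening in m; "finger_force": force on a finger pad.
Only numpy, scipy, OpenCV 4.12 (cv2) and the standard library are available. Lean on these libraries where they do the work, as an engineer would, in place of code of your own. Each camera call takes 0.05 s, during which the arm holds its last target. There are 200 camera calls.

## Working session

There is one attempt and no reset: what is moved stays moved. The work goes in short steps, Python scripts to look and compute and a tool call to move; the robot and the scene stay as the last step left them, time stands still between calls to the robot, and variables do not carry over. Pictures are saved under pics/ and viewed, at most 10 in all, crops included, and the job is handed in when it is done.

Besides the shell and the picture viewer there is one more tool, called by a JSON object that holds its "api" and its "payload". carry_out: Moves the arm, as the interface text tells. Its arguments: {"type":"object","properties":{"motion":{"type":"array"},"force":{"type":"number"}},"required":["motion"]}

```bash
mkdir -p pics; cat > h.py <<'E'
import numpy as np, cv2
from workcell import read_state, snapshot, sign_off, tcp_to_grasp
from scipy.spatial.transform import Rotation as R
def snap(n):
    s=read_state(); d=snapshot(n)
    if n=='wrist':
        T=np.eye(4);T[:3,:3]=R.from_rotvec(s['orientation']).as_matrix();T[:3,3]=s['tcp_pos']
        d['cam_to_world']=T@d['hand_eye']
    return d
def save(d,f): cv2.imwrite(f,cv2.cvtColor(d['pixels'],cv2.COLOR_RGB2BGR))
def pts(d):
    z=d['z_map'];K=d['intrinsics'];v,u=np.indices(z.shape)
    p=np.stack([(u-K[0,2])/K[0,0]*z,-(v-K[1,2])/K[1,1]*z,-z,np.ones_like(z)],-1)
    return (p@d['cam_to_world'].T)[...,:3]
E
python3 - <<'E'
from h import *
for n in('top','side'):
    d=snap(n); save(d,f'pics/{n}0.png'); np.savez(f'{n}0.npz',**d); print(n,d['intrinsics'].tolist(),d['cam_to_world'].round(3).tolist(),list(d))
s=read_state();print({k:np.round(v,4).tolist() for k,v in s.items()},tcp_to_grasp)
E
```

```text
top [[533.4291211544927, 0.0, 272.0246899369986], [0.0, 533.4291211544927, 209.76530577748215], [0.0, 0.0, 1.0]] [[-0.016, 0.98, -0.197, 0.223], [-1.0, -0.016, -0.003, -0.02], [-0.006, 0.197, 0.98, 1.517], [0.0, 0.0, 0.0, 1.0]] ['pixels', 'z_map', 'intrinsics', 'cam_to_world']
side [[407.86112150335697, 0.0, 278.41578929877073], [0.0, 407.86112150335697, 208.3869673647842], [0.0, 0.0, 1.0]] [[0.881, 0.272, -0.387, 0.119], [-0.473, 0.503, -0.724, -0.719], [-0.002, 0.821, 0.572, 0.605], [0.0, 0.0, 0.0, 1.0]] ['pixels', 'z_map', 'intrinsics', 'cam_to_world']
{'time': 0.1, 'joints': [1.1959, 0.3594, 1.5113, -0.0, 1.2725, -0.1151], 'qvel': [0.0009, -0.0044, -0.0015, 0.0018, -0.0007, -0.0008], 'joint_torque': [-0.0007, -51.6363, -27.1407, 0.0676, 0.0279, -0.0], 'tcp_pos': [0.1539, 0.5793, 0.2219], 'orientation': [-0.4069, -3.1147, 0.0025], 'ft_force': [0.2106, 0.1549, 0.4663], 'moment': [0.0399, -0.021, 0.0102], 'finger_force': 0.0, 'opening': 0.0876} 0.0187
```

View pics/top0.png

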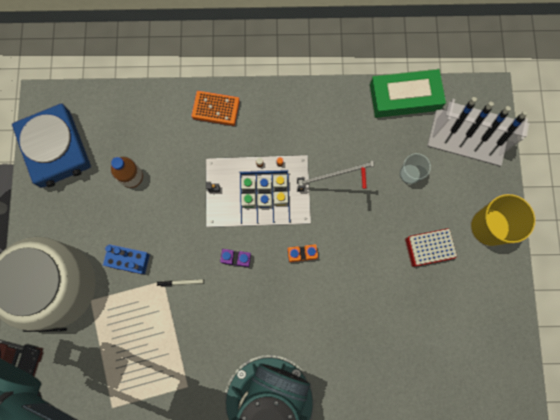

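View pics/side0.png

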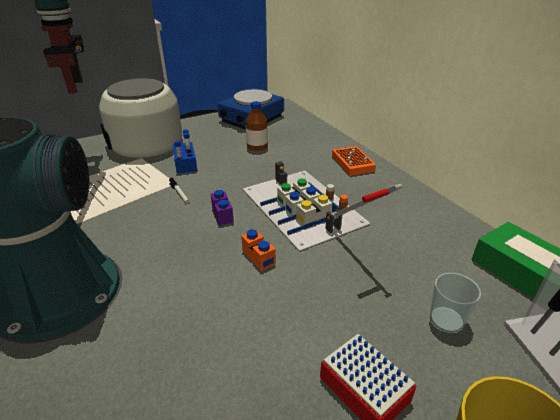

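The top view shows the white carrier at px (206–310, 156–226). The caps are green (248,183/199), blue (264,183/199) and yellow (281,181/198). The bar is open to the right: hinge about (303,184), tip (372,164), red handle (364,178). The side view agrees: the bar leans away at a low angle, and the vials are behind the stop. Next I'll measure.

```bash
cat >> h.py <<'E'
def masks(d):
    h=cv2.cvtColor(d['pixels'],cv2.COLOR_RGB2HSV);H,S,V=[h[...,i].astype(int) for i in range(3)]
    return dict(green=(H>45)&(H<85)&(S>120)&(V>60),yellow=(H>20)&(H<33)&(S>120)&(V>110),blue=(H>100)&(H<122)&(S>130)&(V>50),red=((H<6)|(H>174))&(S>150)&(V>90),white=(S<45)&(V>150))
def blobs(m,amin):
    n,l,st,c=cv2.connectedComponentsWithStats(m.astype(np.uint8)); return [(l==i,st[i],c[i]) for i in range(1,n) if st[i,4]>=amin]
E
python3 - <<'E'
from h import *
d=dict(np.load('top0.npz'));P=pts(d);M=masks(d)
roi=np.zeros((420,560),bool);roi[145:235,195:390]=1
for k in M:
    for m,st,c in blobs(M[k]&roi,12): print(k,st.tolist(),c.round(1),np.median(P[m],0).round(4),P[m].min(0).round(3),P[m].max(0).round(3))
w=max(blobs(M['white']&roi,50),key=lambda b:b[1][4])[0]&(P[...,2]<.012)
q=P[w][:,:2]; r=cv2.minAreaRect((q*1000).astype(np.float32)); print(r,cv2.boxPoints(r))
E
```

```text
green [245, 179, 6, 7, 34] [247.4 182. ] [0.596  0.0531 0.0599] [0.586 0.045 0.052] [0.605 0.059 0.067]
green [245, 196, 7, 6, 34] [247.7 198.6] [0.5475 0.051  0.0606] [0.54  0.042 0.055] [0.556 0.059 0.065]
yellow [276, 176, 8, 8, 50] [279.8 179.8] [ 0.6005 -0.0396  0.0592] [ 0.591 -0.048  0.053] [ 0.613 -0.028  0.066]
yellow [277, 192, 8, 9, 54] [280.5 196.3] [ 0.5528 -0.0402  0.0604] [ 0.542 -0.05   0.051] [ 0.566 -0.03   0.068]
blue [241, 172, 46, 3, 51] [262.7 172.4] [0.6336 0.0143 0.0223] [ 0.631 -0.058  0.006] [0.636 0.074 0.031]
blue [261, 179, 6, 7, 33] [263.6 182.2] [0.5949 0.0057 0.0606] [ 0.586 -0.     0.055] [0.604 0.014 0.067]
blue [261, 196, 7, 7, 33] [264.1 198.9] [0.5465 0.0061 0.0599] [ 0.537 -0.002  0.055] [0.555 0.015 0.065]
red [361, 168, 5, 21, 77] [363.4 177.8] [ 0.5651 -0.2496  0.2018] [ 0.54  -0.28  -0.004] [ 0.594 -0.245  0.208]
white [206, 155, 105, 72, 4728] [253.3 192.1] [0.5661 0.0627 0.0058] [ 0.223 -0.125 -0.008] [0.69  0.178 1.517]
white [257, 175, 15, 14, 120] [263.7 180.5] [0.6049 0.006  0.0489] [ 0.223 -0.02  -0.002] [0.632 0.027 1.517]
white [273,
[... 154 characters left out ...]
-0.054   0.05  ] [ 0.587 -0.057  0.043] [ 0.618 -0.042  0.055]
white [241, 176, 15, 12, 99] [248.1 181.3] [0.6031 0.0481 0.0492] [ 0.582  0.032 -0.003] [0.63  0.073 0.061]
white [274, 192, 14, 11, 69] [280.3 197.7] [ 0.5508 -0.0386  0.0501] [ 0.538 -0.059  0.005] [ 0.569 -0.022  0.058]
white [250, 194, 5, 11, 33] [252.6 199.5] [0.5455 0.0374 0.0512] [0.534 0.034 0.046] [0.563 0.046 0.054]
white [258, 194, 13, 11, 82] [263.7 199.2] [0.548  0.0119 0.0506] [ 0.533 -0.011  0.042] [0.564 0.023 0.062]
((585.4530029296875, 27.312744140625), (206.4784698486328, 301.7591247558594), 0.9556592702865601) [[ 479.71167  176.44942]
 [ 484.74463 -125.26771]
 [ 691.19434 -121.82393]
 [ 686.1614   179.89319]]
```

```bash
cat >> h.py <<'E'
YAW=0.0167
def target(yaw): # tool x toward -carrier x, tool y toward +carrier y, tool z down
    c,s=np.cos(yaw),np.sin(yaw); return np.array([[-c,-s,0],[-s,c,0],[0,0,-1.]])
def plan(pos,yaw=YAW):
    st=read_state();R0=R.from_rotvec(st['orientation']).as_matrix()
    t=R0.T@(np.array(pos)-st['tcp_pos'])*1000; r=R.from_matrix(R0.T@target(yaw)).as_rotvec()
    print('t',t.round(1),'r',r.round(4))
E
python3 - <<'E'
from h import *
st=read_state();print(R.from_rotvec(st['orientation']).as_matrix().round(3))
d=snap('wrist');print(d['hand_eye'].round(3).tolist(),d['intrinsics'][0])
plan([.5,.01,.33])
E
```

```text
[[-0.966  0.257 -0.001]
 [ 0.257  0.966 -0.002]
 [ 0.    -0.002 -1.   ]]
[[0.0, 0.958, 0.287, 0.08], [1.0, -0.0, 0.0, 0.0], [0.0, 0.287, -0.958, -0.161], [0.0, 0.0, 0.0, 1.0]] [300.00885725   0.         278.12308069]
t [-480.7 -461.5 -107.4] r [-0.0014 -0.0004 -0.2765]
```

{"api": "carry_out", "payload": {"motion": [{"tx": 0, "ty": 0, "tz": -60}, {"tx": -30, "ty": -30, "tz": -107}, {"tx": -80, "ty": -75, "tz": -107, "rz": -0.1}, {"tx": -115, "ty": -110, "tz": -107, "rz": -0.2}, {"tx": -150, "ty": -145, "tz": -107, "rz": -0.2765}, {"tx": -200, "ty": -192, "tz": -107, "rz": -0.2765, "gripper": 0}, {"tx": -270, "ty": -260, "tz": -107, "rz": -0.2765, "gripper": 0}, {"tx": -340, "ty": -328, "tz": -107, "rz": -0.2765, "gripper": 0}, {"tx": -410, "ty": -394, "tz": -107, "rz": -0.2765, "gripper": 0}, {"tx": -480, "ty": -461, "tz": -107, "rz": -0.2765, "gripper": 0}, {"tx": -480, "ty": -461, "tz": -80, "rz": -0.2765, "gripper": 0}, {"tx": -480, "ty": -461, "tz": -40, "rz": -0.2765, "gripper": 0}]}}

```text
$.motion[0]: bad value
```

{"api": "carry_out", "payload": {"motion": [{"tz": 0, "gripper": 0}, {"tz": 0, "gripper": 0}]}}

```text
$.motion[0]: bad value
```

```bash
python3 - <<'E'
from h import *
d=snap('wrist');save(d,'pics/w1.png');np.savez('w1.npz',**d);s=read_state();print(s['time'],s['tcp_pos'],s['qvel'].round(3) if hasattr(s['qvel'],'round') else s['qvel'])
plan([.5,.01,.26])
E
```

```text
0.2 [0.15398873 0.57946891 0.22213447] [-0.002 -0.001 -0.003  0.001  0.001 -0.   ]
t [-480.7 -461.5  -37.4] r [-0.0011 -0.0003 -0.2765]
```

View pics/w1.png

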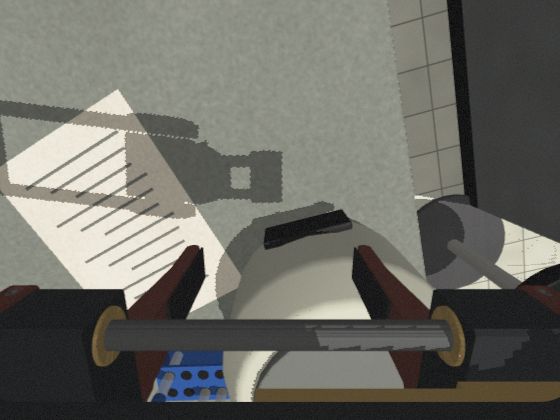

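The move was refused because each row apparently needs all its fields, so the arm hasn't moved. This picture just shows the centrifuge-like bin below the gripper. I'll resend with full rows.

{"api": "carry_out", "payload": {"motion": [{"tx": 0, "ty": 0, "tz": -50, "rx": 0, "ry": 0, "rz": 0, "gripper": 80}, {"tx": 0, "ty": 0, "tz": -107, "rx": 0, "ry": 0, "rz": 0, "gripper": 80}, {"tx": -35, "ty": -33, "tz": -107, "rx": 0, "ry": 0, "rz": -0.1, "gripper": 40}, {"tx": -70, "ty": -66, "tz": -107, "rx": 0, "ry": 0, "rz": -0.2, "gripper": 0}, {"tx": -105, "ty": -100, "tz": -107, "rx": 0, "ry": 0, "rz": -0.2765, "gripper": 0}, {"tx": -140, "ty": -134, "tz": -107, "rx": 0, "ry": 0, "rz": -0.2765, "gripper": 0}, {"tx": -175, "ty": -168, "tz": -107, "rx": 0, "ry": 0, "rz": -0.2765, "gripper": 0}, {"tx": -210, "ty": -202, "tz": -107, "rx": 0, "ry": 0, "rz": -0.2765, "gripper": 0}, {"tx": -245, "ty": -235, "tz": -107, "rx": 0, "ry": 0, "rz": -0.2765, "gripper": 0}, {"tx": -280, "ty": -269, "tz": -107, "rx": 0, "ry": 0, "rz": -0.2765, "gripper": 0}, {"tx": -315, "ty": -302, "tz": -107, "rx": 0, "ry": 0, "rz": -0.2765, "gripper": 0}, {"tx": -350, "ty": -336, "tz": -107, "rx": 0, "ry": 0, "rz": -0.2765, "gripper": 0}]}}

```text
time: 1.4
tcp_pos: [0.4066, 0.1634, 0.3298]
orientation: [-0.026, 3.141, 0.0]
ft_force: [1.1, 0.1, -0.8]
opening: 0.0035
finger_force: 0.0
```

```bash
python3 -c "
from h import *
plan([.5,.01,.26])"
```

```text
t [ -90.8 -155.    69.8] r [0.0002 0.0005 0.0001]
```

{"api": "carry_out", "payload": {"motion": [{"tx": -23, "ty": -39, "tz": 0, "rx": 0, "ry": 0, "rz": 0, "gripper": 0}, {"tx": -46, "ty": -78, "tz": 0, "rx": 0, "ry": 0, "rz": 0, "gripper": 0}, {"tx": -69, "ty": -117, "tz": 20, "rx": 0, "ry": 0, "rz": 0, "gripper": 0}, {"tx": -91, "ty": -155, "tz": 45, "rx": 0, "ry": 0, "rz": 0, "gripper": 0}, {"tx": -91, "ty": -155, "tz": 70, "rx": 0, "ry": 0, "rz": 0, "gripper": 0}, {"tx": -91, "ty": -155, "tz": 70, "rx": 0, "ry": 0, "rz": 0, "gripper": 0}, {"tx": -91, "ty": -155, "tz": 70, "rx": 0, "ry": 0, "rz": 0, "gripper": 0}, {"tx": -91, "ty": -155, "tz": 70, "rx": 0, "ry": 0, "rz": 0, "gripper": 0}]}}

```text
time: 2.2
tcp_pos: [0.5001, 0.0124, 0.261]
orientation: [-0.028, 3.14, -0.0]
ft_force: [-0.4, 0.4, 0.5]
opening: 0.0005
finger_force: 0.0
```

```bash
python3 - <<'E'
from h import *
d=snap('wrist');save(d,'pics/w2.png');np.savez('w2.npz',**d);s=read_state();print(s['time'],s['tcp_pos'])
P=pts(d);M=masks(d)
for k in('green','yellow','blue','red'):
    for m,st,c in blobs(M[k],60):
        q=P[m];q=q[q[:,2]<.5];print(k,st.tolist(),c.round(1),np.median(q,0).round(4),np.percentile(q,2,0).round(3),np.percentile(q,98,0).round(3))
E
```

```text
2.25 [0.50019373 0.01245938 0.26121386]
green [300, 220, 17, 18, 166] [307.  229.9] [0.5509 0.05   0.0604] [0.54  0.042 0.054] [0.559 0.061 0.062]
green [299, 254, 17, 18, 223] [306.8 262.5] [0.5967 0.0529 0.0603] [0.587 0.043 0.055] [0.609 0.062 0.062]
green [59, 355, 28, 35, 504] [ 72.2 371.8] [ 0.822  -0.323   0.0177] [ 0.805 -0.346  0.003] [ 0.863 -0.319  0.039]
yellow [228, 222, 18, 19, 259] [236.6 230.6] [ 0.5533 -0.0389  0.0603] [ 0.543 -0.049  0.055] [ 0.565 -0.029  0.062]
yellow [230, 255, 17, 19, 243] [238.4 264.1] [ 0.6007 -0.0382  0.0603] [ 0.591 -0.048  0.053] [ 0.613 -0.028  0.062]
blue [521, 66, 39, 61, 1554] [545.2  97.8] [0.3865 0.3423 0.0204] [0.35  0.336 0.001] [0.413 0.381 0.045]
blue [316, 81, 20, 21, 341] [325.6  91. ] [0.3845 0.065  0.0545] [0.374 0.055 0.051] [0.395 0.076 0.056]
blue [195, 89, 21, 21, 319] [205.   99.4] [ 0.3958 -0.073   0.0545] [ 0.386 -0.083  0.053] [ 0.405 -0.063  0.056]
blue [356, 88, 21, 22, 350] [366.   98.5] [0.392  0.112  0.0543] [0.382 0.102 0.048] [0.402 0.123 0.056]
blue [154, 93, 21, 21, 336] [164.2 103.1] [ 0.4008 -0.1201  0.0544] [ 0.391 -0.131  0.052] [ 0.411 -0.11   0.056]
blue [321, 175, 3, 39, 80] [321.9 193.3] [0.5123 0.0741 0.0151] [0.489 0.073 0.009] [0.539 0.076 0.017]
blue [222, 176, 4, 38, 85] [223.6 193.4] [ 0.5162 -0.0626  0.0155] [ 0.492 -0.064  0.014] [ 0.541 -0.061  0.017]
blue [264, 218, 18, 19, 243] [272.4 226.8] [0.5478 0.0062 0.0603] [ 0.538 -0.003  0.055] [0.559 0.016 0.062]
blue [226, 272, 30, 7, 129] [240.7 276. ] [ 0.6357 -0.0387  0.0295] [ 0.635 -0.06   0.019] [ 0.638 -0.02   0.033]
blue [301, 272, 20, 7, 105] [311.3 275.4] [0.6336 0.0647 0.0289] [0.632 0.049 0.016] [0.636 0.077 0.033]
```

View pics/w2.png

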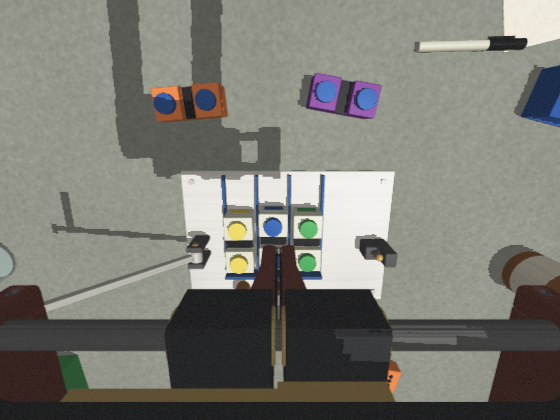

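The wrist view shows carrier x running down the picture, with the yellow, blue and green cartridges at columns 238, 272 and 307. Their gaps to the stop are about 17, 23 and 21 mm, and the hinge and catch posts are at (198,250) and (378,252). I'll push blue first.

{"api": "carry_out", "payload": {"motion": [{"tx": -5, "ty": -7, "tz": 45, "rx": 0, "ry": 0, "rz": 0, "gripper": 0}, {"tx": -5, "ty": -7, "tz": 90, "rx": 0, "ry": 0, "rz": 0, "gripper": 0}, {"tx": -5, "ty": -7, "tz": 135, "rx": 0, "ry": 0, "rz": 0, "gripper": 0}, {"tx": -5, "ty": -7, "tz": 180, "rx": 0, "ry": 0, "rz": 0, "gripper": 0}, {"tx": -5, "ty": -7, "tz": 220, "rx": 0, "ry": 0, "rz": 0, "gripper": 0}, {"tx": -5, "ty": -7, "tz": 237, "rx": 0, "ry": 0, "rz": 0, "gripper": 0}, {"tx": -5, "ty": -7, "tz": 237, "rx": 0, "ry": 0, "rz": 0, "gripper": 0}]}}

```text
time: 2.95
tcp_pos: [0.5037, 0.0056, 0.0214]
orientation: [0.028, -3.138, -0.001]
ft_force: [-0.5, 0.0, 0.7]
opening: 0.0005
finger_force: 0.0
```

{"api": "carry_out", "payload": {"motion": [{"tx": -8, "ty": 0, "tz": 0, "rx": 0, "ry": 0, "rz": 0, "gripper": 0}, {"tx": -14, "ty": 0, "tz": 0, "rx": 0, "ry": 0, "rz": 0, "gripper": 0}, {"tx": -18, "ty": 0, "tz": 0, "rx": 0, "ry": 0, "rz": 0, "gripper": 0}, {"tx": -21, "ty": 0, "tz": 0, "rx": 0, "ry": 0, "rz": 0, "gripper": 0}, {"tx": -24, "ty": 0, "tz": 0, "rx": 0, "ry": 0, "rz": 0, "gripper": 0}, {"tx": -27, "ty": 0, "tz": 0, "rx": 0, "ry": 0, "rz": 0, "gripper": 0}, {"tx": -30, "ty": 0, "tz": 0, "rx": 0, "ry": 0, "rz": 0, "gripper": 0}, {"tx": -33, "ty": 0, "tz": 0, "rx": 0, "ry": 0, "rz": 0, "gripper": 0}, {"tx": -35, "ty": 0, "tz": 0, "rx": 0, "ry": 0, "rz": 0, "gripper": 0}, {"tx": -35, "ty": 0, "tz": 0, "rx": 0, "ry": 0, "rz": 0, "gripper": 0}]}}

```text
time: 3.95
tcp_pos: [0.5405, 0.0053, 0.0226]
orientation: [-0.026, 3.14, -0.0]
ft_force: [-0.2, -0.6, -0.0]
opening: 0.0004
finger_force: 0.0
```

{"api": "carry_out", "payload": {"motion": [{"tx": -1, "ty": 0, "tz": 0, "rx": 0, "ry": 0, "rz": 0, "gripper": 0}, {"tx": -2, "ty": 0, "tz": 0, "rx": 0, "ry": 0, "rz": 0, "gripper": 0}, {"tx": -3, "ty": 0, "tz": 0, "rx": 0, "ry": 0, "rz": 0, "gripper": 0}, {"tx": -4, "ty": 0, "tz": 0, "rx": 0, "ry": 0, "rz": 0, "gripper": 0}]}}

```text
time: 4.35
tcp_pos: [0.5434, 0.0055, 0.0226]
orientation: [0.026, -3.141, 0.0]
ft_force: [-4.2, -1.5, 1.2]
opening: 0.0007
finger_force: 1.8
```

{"api": "carry_out", "payload": {"motion": [{"tx": -1, "ty": 0, "tz": 0, "rx": 0, "ry": 0, "rz": 0, "gripper": 0}, {"tx": -1, "ty": 0, "tz": 0, "rx": 0, "ry": 0, "rz": 0, "gripper": 0}]}}

```text
time: 4.55
tcp_pos: [0.5434, 0.0055, 0.0225]
orientation: [0.027, -3.139, 0.0]
ft_force: [-5.0, -0.6, 3.2]
opening: 0.0006
finger_force: 2.4
```

```bash
cat >> h.py <<'E'
def look():
    d=snap('wrist');P=pts(d);M=masks(d)
    for k in('green','yellow','blue'):
        for m,st,c in blobs(M[k],40):
            q=P[m];q=q[abs(q[:,2]-.0603)<.003]
            if len(q)>30 and np.median(q,0)[0]>.5: print(k,st.tolist(),np.median(q,0).round(4),(np.percentile(q,[2,98],0).mean(0)).round(4))
    return d
E
python3 -c "
from h import *
d=look()"
```

```text
green [358, 283, 41, 36, 525] [0.5442 0.0578 0.0603] [0.5457 0.0569 0.0596]
yellow [160, 288, 28, 31, 386] [ 0.5482 -0.0455  0.0603] [ 0.5489 -0.045   0.0596]
blue [276, 351, 6, 15, 78] [0.5775 0.0066 0.0603] [0.5769 0.0069 0.0602]
```

{"api": "carry_out", "payload": {"motion": [{"tx": -1, "ty": 0, "tz": 0, "rx": 0, "ry": 0, "rz": 0, "gripper": 0}, {"tx": -3, "ty": 0, "tz": 0, "rx": 0, "ry": 0, "rz": 0, "gripper": 0}, {"tx": -3, "ty": 0, "tz": 0, "rx": 0, "ry": 0, "rz": 0, "gripper": 0}]}}

```text
time: 4.9
tcp_pos: [0.5433, 0.0056, 0.0222]
orientation: [0.027, -3.133, -0.0]
ft_force: [-11.1, -1.9, 9.3]
opening: 0.0002
finger_force: 5.5
```

{"api": "carry_out", "payload": {"motion": [{"tx": 15, "ty": 0, "tz": 0, "rx": 0, "ry": 0, "rz": 0, "gripper": 0}, {"tx": 42, "ty": 0, "tz": -5, "rx": 0, "ry": 0, "rz": 0, "gripper": 0}, {"tx": 42, "ty": -23, "tz": -12, "rx": 0, "ry": 0, "rz": 0, "gripper": 0}, {"tx": 42, "ty": -46, "tz": -12, "rx": 0, "ry": 0, "rz": 0, "gripper": 0}, {"tx": 42, "ty": -46, "tz": -2, "rx": 0, "ry": 0, "rz": 0, "gripper": 0}, {"tx": 32, "ty": -46, "tz": -2, "rx": 0, "ry": 0, "rz": 0, "gripper": 0}, {"tx": 24, "ty": -46, "tz": -2, "rx": 0, "ry": 0, "rz": 0, "gripper": 0}, {"tx": 19, "ty": -46, "tz": -2, "rx": 0, "ry": 0, "rz": 0, "gripper": 0}, {"tx": 16, "ty": -46, "tz": -2, "rx": 0, "ry": 0, "rz": 0, "gripper": 0}, {"tx": 13, "ty": -46, "tz": -2, "rx": 0, "ry": 0, "rz": 0, "gripper": 0}, {"tx": 10, "ty": -46, "tz": -2, "rx": 0, "ry": 0, "rz": 0, "gripper": 0}, {"tx": 8, "ty": -46, "tz": -2, "rx": 0, "ry": 0, "rz": 0, "gripper": 0}]}}

```text
time: 6.1
tcp_pos: [0.5408, -0.0405, 0.0247]
orientation: [-0.027, 3.141, -0.0]
ft_force: [-1.0, 0.8, -0.1]
opening: 0.0003
finger_force: 0.3
```

{"api": "carry_out", "payload": {"motion": [{"tx": -2, "ty": 0, "tz": 0, "rx": 0, "ry": 0, "rz": 0, "gripper": 0}, {"tx": -3, "ty": 0, "tz": 0, "rx": 0, "ry": 0, "rz": 0, "gripper": 0}, {"tx": -4, "ty": 0, "tz": 0, "rx": 0, "ry": 0, "rz": 0, "gripper": 0}, {"tx": -5, "ty": 0, "tz": 0, "rx": 0, "ry": 0, "rz": 0, "gripper": 0}, {"tx": -6, "ty": 0, "tz": 0, "rx": 0, "ry": 0, "rz": 0, "gripper": 0}, {"tx": -7, "ty": 0, "tz": 0, "rx": 0, "ry": 0, "rz": 0, "gripper": 0}, {"tx": -7, "ty": 0, "tz": 0, "rx": 0, "ry": 0, "rz": 0, "gripper": 0}]}}

```text
time: 6.8
tcp_pos: [0.5442, -0.0404, 0.0244]
orientation: [0.027, -3.136, -0.0]
ft_force: [-8.9, -0.8, 5.2]
opening: 0.0001
finger_force: 4.1
```

{"api": "carry_out", "payload": {"motion": [{"tx": 15, "ty": 0, "tz": 0, "rx": 0, "ry": 0, "rz": 0, "gripper": 0}, {"tx": 42, "ty": 0, "tz": -8, "rx": 0, "ry": 0, "rz": 0, "gripper": 0}, {"tx": 42, "ty": 40, "tz": -12, "rx": 0, "ry": 0, "rz": 0, "gripper": 0}, {"tx": 42, "ty": 80, "tz": -12, "rx": 0, "ry": 0, "rz": 0, "gripper": 0}, {"tx": 42, "ty": 92, "tz": -2, "rx": 0, "ry": 0, "rz": 0, "gripper": 0}, {"tx": 32, "ty": 92, "tz": 0, "rx": 0, "ry": 0, "rz": 0, "gripper": 0}, {"tx": 24, "ty": 92, "tz": 0, "rx": 0, "ry": 0, "rz": 0, "gripper": 0}, {"tx": 19, "ty": 92, "tz": 0, "rx": 0, "ry": 0, "rz": 0, "gripper": 0}, {"tx": 16, "ty": 92, "tz": 0, "rx": 0, "ry": 0, "rz": 0, "gripper": 0}, {"tx": 13, "ty": 92, "tz": 0, "rx": 0, "ry": 0, "rz": 0, "gripper": 0}, {"tx": 10, "ty": 92, "tz": 0, "rx": 0, "ry": 0, "rz": 0, "gripper": 0}, {"tx": 8, "ty": 92, "tz": 0, "rx": 0, "ry": 0, "rz": 0, "gripper": 0}]}}

```text
time: 8.0
tcp_pos: [0.5383, 0.051, 0.0247]
orientation: [-0.025, 3.141, -0.0]
ft_force: [-0.9, -0.1, -0.7]
opening: 0.0003
finger_force: 0.3
```

{"api": "carry_out", "payload": {"motion": [{"tx": -2, "ty": 0, "tz": 0, "rx": 0, "ry": 0, "rz": 0, "gripper": 0}, {"tx": -3, "ty": 0, "tz": 0, "rx": 0, "ry": 0, "rz": 0, "gripper": 0}, {"tx": -4, "ty": 0, "tz": 0, "rx": 0, "ry": 0, "rz": 0, "gripper": 0}, {"tx": -5, "ty": 0, "tz": 0, "rx": 0, "ry": 0, "rz": 0, "gripper": 0}, {"tx": -6, "ty": 0, "tz": 0, "rx": 0, "ry": 0, "rz": 0, "gripper": 0}, {"tx": -7, "ty": 0, "tz": 0, "rx": 0, "ry": 0, "rz": 0, "gripper": 0}, {"tx": -7, "ty": 0, "tz": 0, "rx": 0, "ry": 0, "rz": 0, "gripper": 0}]}}

```text
time: 8.7
tcp_pos: [0.5425, 0.0516, 0.0244]
orientation: [0.027, -3.137, 0.0]
ft_force: [-6.9, -0.4, 5.4]
opening: 0.0006
finger_force: 3.3
```

```bash
python3 -c "
from h import *
plan([.44,-.12,.30])"
```

```text
t [ 106.6 -169.8 -275.1] r [-0.     -0.0045  0.0003]
```

{"api": "carry_out", "payload": {"motion": [{"tx": 15, "ty": 0, "tz": 0, "rx": 0, "ry": 0, "rz": 0, "gripper": 0}, {"tx": 45, "ty": 0, "tz": -20, "rx": 0, "ry": 0, "rz": 0, "gripper": 0}, {"tx": 60, "ty": 0, "tz": -65, "rx": 0, "ry": 0, "rz": 0, "gripper": 0}, {"tx": 70, "ty": 0, "tz": -110, "rx": 0, "ry": 0, "rz": 0, "gripper": 0}, {"tx": 80, "ty": -30, "tz": -150, "rx": 0, "ry": 0, "rz": 0, "gripper": 0}, {"tx": 90, "ty": -60, "tz": -190, "rx": 0, "ry": 0, "rz": 0, "gripper": 0}, {"tx": 100, "ty": -90, "tz": -225, "rx": 0, "ry": 0, "rz": 0, "gripper": 0}, {"tx": 107, "ty": -120, "tz": -260, "rx": 0, "ry": 0, "rz": 0, "gripper": 0}, {"tx": 107, "ty": -160, "tz": -275, "rx": 0, "ry": 0, "rz": 0, "gripper": 0}, {"tx": 107, "ty": -170, "tz": -275, "rx": 0, "ry": 0, "rz": 0, "gripper": 0}, {"tx": 107, "ty": -170, "tz": -275, "rx": 0, "ry": 0, "rz": 0, "gripper": 0}, {"tx": 107, "ty": -170, "tz": -275, "rx": 0, "ry": 0, "rz": 0, "gripper": 0}]}}

```text
time: 9.9
tcp_pos: [0.4404, -0.1194, 0.2987]
orientation: [0.025, -3.14, -0.002]
ft_force: [0.2, 0.0, -0.2]
opening: 0.0004
finger_force: 0.0
```

```bash
python3 - <<'E'
from h import *
d=look();save(d,'pics/w3.png');np.savez('w3.npz',**d);s=read_state();print(s['time'],s['tcp_pos'])
P=pts(d)
for m,st,c in blobs(masks(d)['red'],60):
    q=P[m];print('red',st.tolist(),c.round(1),np.median(q,0).round(4),np.percentile(q,2,0).round(3),np.percentile(q,98,0).round(3))
E
```

```text
green [384, 264, 16, 16, 182] [0.5679 0.0526 0.0604] [0.5687 0.0525 0.0599]
green [381, 292, 16, 15, 161] [0.6151 0.0534 0.0605] [0.6154 0.0534 0.06  ]
yellow [322, 264, 15, 17, 195] [ 0.5696 -0.0403  0.0603] [ 0.5704 -0.0404  0.06  ]
blue [353, 264, 16, 16, 195] [0.5688 0.0066 0.0604] [0.5696 0.0063 0.0601]
9.95 [ 0.44023054 -0.11892328  0.29854564]
red [5, 118, 94, 74, 1329] [ 76.4 149.4] [ 0.3996 -0.3999  0.0311] [ 0.359 -0.473  0.007] [ 0.453 -0.392  0.045]
red [141, 306, 12, 14, 139] [146.5 312.5] [ 0.5428 -0.2484  0.2014] [ 0.54  -0.254  0.194] [ 0.55  -0.244  0.204]
```

View pics/w3.png

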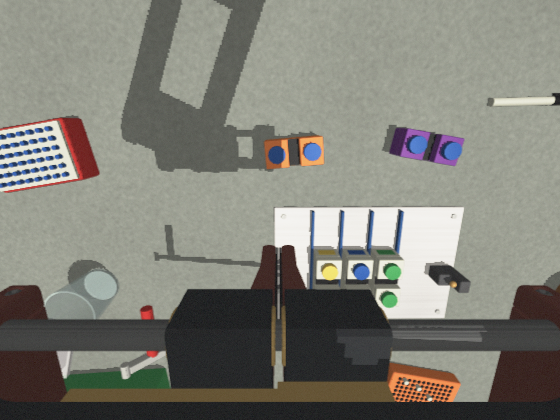

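The front caps now line up (x .5687, .5696 and .5704 match the carrier yaw), so all three cartridges are home. The red handle shows at (146,320) with its axis near y=-.249, z=.199, which puts the bar at about 2.35 rad. Next I'll move above the handle.

```bash
python3 -c "
from h import *
plan([.561,-.249,.26],.0185);plan([.561,-.249,.18],.0185)"
```

```text
t [-118.6 -132.2   38.1] r [ 0.0015 -0.0019 -0.0013]
t [-118.7 -132.3  118.1] r [ 0.0015 -0.0019 -0.0013]
```

{"api": "carry_out", "payload": {"motion": [{"tx": -30, "ty": -33, "tz": 0, "rx": 0, "ry": 0, "rz": 0, "gripper": 44}, {"tx": -60, "ty": -66, "tz": 0, "rx": 0, "ry": 0, "rz": 0, "gripper": 44}, {"tx": -90, "ty": -99, "tz": 0, "rx": 0, "ry": 0, "rz": 0, "gripper": 44}, {"tx": -110, "ty": -122, "tz": 0, "rx": 0, "ry": 0, "rz": 0, "gripper": 44}, {"tx": -119, "ty": -132, "tz": 0, "rx": 0, "ry": 0, "rz": 0, "gripper": 44}, {"tx": -119, "ty": -132, "tz": 20, "rx": 0, "ry": 0, "rz": 0, "gripper": 44}, {"tx": -119, "ty": -132, "tz": 38, "rx": 0, "ry": 0, "rz": 0, "gripper": 44}, {"tx": -119, "ty": -132, "tz": 38, "rx": 0, "ry": 0, "rz": 0, "gripper": 44}, {"tx": -119, "ty": -132, "tz": 38, "rx": 0, "ry": 0, "rz": 0, "gripper": 44}]}}

```text
time: 10.85
tcp_pos: [0.5615, -0.2487, 0.2614]
orientation: [0.028, -3.14, -0.002]
ft_force: [0.4, -0.9, 0.6]
opening: 0.0439
finger_force: 0.0
```

```bash
python3 - <<'E'
from h import *
d=snap('wrist');save(d,'pics/w4.png');P=pts(d)
plan([.561,-.249,.18],.0185);print(read_state()['opening'])
for m,st,c in blobs(masks(d)['red'],60):
    q=P[m];print('red',st.tolist(),c.round(1),np.median(q,0).round(4),np.percentile(q,2,0).round(3),np.percentile(q,98,0).round(3))
E
```

```text
t [ 1.1  0.3 82.2] r [ 0.      0.     -0.0008]
0.04397693020602697
red [61, 4, 107, 99, 1307] [130.5  67.6] [ 0.4344 -0.4044  0.0414] [ 0.362 -0.5    0.012] [ 0.46  -0.392  0.046]
red [269, 203, 13, 68, 866] [275. 236.] [ 0.5666 -0.2503  0.2027] [ 0.541 -0.255  0.199] [ 0.594 -0.245  0.204]
```

View pics/w4.png

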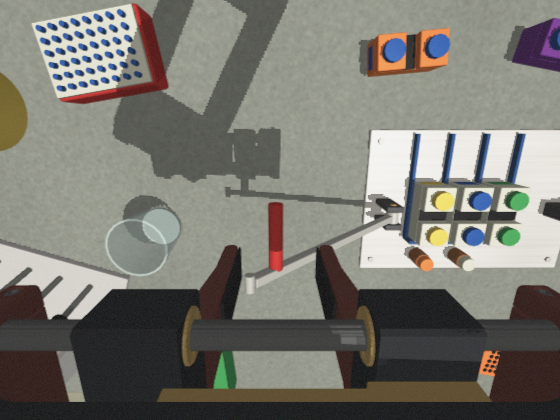

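The handle (275,236) sits centred between the open fingers, with its axis at y=-.250, z≈.198. I'll go down and pinch it.

{"api": "carry_out", "payload": {"motion": [{"tx": 1, "ty": -1, "tz": 30, "rx": 0, "ry": 0, "rz": 0, "gripper": 44}, {"tx": 1, "ty": -1, "tz": 60, "rx": 0, "ry": 0, "rz": 0, "gripper": 44}, {"tx": 1, "ty": -1, "tz": 82, "rx": 0, "ry": 0, "rz": 0, "gripper": 44}, {"tx": 1, "ty": -1, "tz": 82, "rx": 0, "ry": 0, "rz": 0, "gripper": 44}, {"tx": 1, "ty": -1, "tz": 82, "rx": 0, "ry": 0, "rz": 0, "gripper": 8}, {"tx": 1, "ty": -1, "tz": 82, "rx": 0, "ry": 0, "rz": 0, "gripper": 8}, {"tx": 1, "ty": -1, "tz": 82, "rx": 0, "ry": 0, "rz": 0, "gripper": 8}, {"tx": 1, "ty": -1, "tz": 82, "rx": 0, "ry": 0, "rz": 0, "gripper": 8}, {"tx": 1, "ty": -1, "tz": 82, "rx": 0, "ry": 0, "rz": 0, "gripper": 8}], "force": 20}}

```text
time: 11.8
tcp_pos: [0.5615, -0.2514, 0.1805]
orientation: [-0.026, 3.14, -0.001]
ft_force: [-0.1, 0.5, 0.9]
opening: 0.0112
finger_force: 20.0
```

```bash
cat >> h.py <<'E'
def arc(ths,th_now=None):
    st=read_state();R0=R.from_rotvec(st['orientation']).as_matrix()
    for th in ths:
        yc=-.105+.215*np.cos(th); p=np.array([.556-.0185*yc,.0066+yc,.046+.215*np.sin(th)-.019])
        print(round(th,2),(R0.T@(p-st['tcp_pos'])*1000).round(0))
E
python3 -c "
from h import *
print(read_state()['tcp_pos']);arc(np.linspace(2.358,0.06,25))"
```

```text
[ 0.56153906 -0.25143392  0.18046057]
2.36 [1. 1. 2.]
2.26 [  1.  16. -12.]
2.17 [  1.  32. -25.]
2.07 [  1.  50. -35.]
1.98 [  1.  68. -44.]
1.88 [  1.  88. -51.]
1.78 [  1. 108. -57.]
1.69 [  1. 128. -60.]
1.59 [  1. 148. -62.]
1.5 [  1. 169. -61.]
1.4 [  1. 189. -59.]
1.3 [  1. 210. -54.]
1.21 [  1. 229. -48.]
1.11 [  1. 248. -40.]
1.02 [  1. 266. -30.]
0.92 [  1. 283. -18.]
0.83 [  1. 299.  -5.]
0.73 [  1. 313.  10.]
0.63 [  1. 326.  26.]
0.54 [  1. 338.  43.]
0.44 [  1. 347.  61.]
0.35 [  2. 355.  80.]
0.25 [  2. 361. 100.]
0.16 [  2. 366. 120.]
0.06 [  2. 368. 140.]
```

{"api": "carry_out", "payload": {"motion": [{"tx": 0, "ty": 15, "tz": -14, "rx": 0, "ry": 0, "rz": 0, "gripper": 8}, {"tx": 0, "ty": 31, "tz": -26, "rx": 0, "ry": 0, "rz": 0, "gripper": 8}, {"tx": 0, "ty": 49, "tz": -37, "rx": 0, "ry": 0, "rz": 0, "gripper": 8}, {"tx": 0, "ty": 67, "tz": -46, "rx": 0, "ry": 0, "rz": 0, "gripper": 8}, {"tx": 0, "ty": 87, "tz": -53, "rx": 0, "ry": 0, "rz": 0, "gripper": 8}, {"tx": 0, "ty": 107, "tz": -59, "rx": 0, "ry": 0, "rz": 0, "gripper": 8}, {"tx": 0, "ty": 127, "tz": -62, "rx": 0, "ry": 0, "rz": 0, "gripper": 8}, {"tx": 0, "ty": 147, "tz": -64, "rx": 0, "ry": 0, "rz": 0, "gripper": 8}, {"tx": 0, "ty": 168, "tz": -63, "rx": 0, "ry": 0, "rz": 0, "gripper": 8}, {"tx": 0, "ty": 188, "tz": -61, "rx": 0, "ry": 0, "rz": 0, "gripper": 8}, {"tx": 0, "ty": 188, "tz": -61, "rx": 0, "ry": 0, "rz": 0, "gripper": 8}]}}

```text
time: 12.9
tcp_pos: [0.5582, -0.0597, 0.2419]
orientation: [-0.031, 3.139, 0.003]
ft_force: [1.4, 2.8, 6.4]
opening: 0.0119
finger_force: 20.0
```

```bash
python3 -c "
from h import *
s=read_state();p=s['tcp_pos'];print(p,s['opening'],s['ft_force']);
print(np.hypot(p[1]+.0977,p[2]+.019-.046))
arc(np.linspace(1.4,0.04,15))"
```

```text
[ 0.5581903  -0.05973518  0.2419295 ] 0.01185575094350722 [1.43899191 2.76424791 6.39474305]
0.21825676683848935
1.4 [ 1. -2.  3.]
1.3 [ 1. 18.  8.]
1.21 [ 1. 38. 14.]
1.11 [ 1. 57. 23.]
1.01 [ 1. 75. 33.]
0.91 [ 1. 93. 45.]
0.82 [  1. 108.  58.]
0.72 [  1. 123.  73.]
0.62 [  1. 136.  90.]
0.53 [  1. 147. 107.]
0.43 [  1. 157. 126.]
0.33 [  1. 164. 145.]
0.23 [  1. 170. 165.]
0.14 [  1. 174. 186.]
0.04 [  1. 176. 207.]
```

{"api": "carry_out", "payload": {"motion": [{"tx": 1, "ty": 19, "tz": 7, "rx": 0, "ry": 0, "rz": 0, "gripper": 8}, {"tx": 1, "ty": 38, "tz": 14, "rx": 0, "ry": 0, "rz": 0, "gripper": 8}, {"tx": 1, "ty": 57, "tz": 23, "rx": 0, "ry": 0, "rz": 0, "gripper": 8}, {"tx": 1, "ty": 75, "tz": 33, "rx": 0, "ry": 0, "rz": 0, "gripper": 8}, {"tx": 1, "ty": 93, "tz": 45, "rx": 0, "ry": 0, "rz": 0, "gripper": 8}, {"tx": 1, "ty": 108, "tz": 58, "rx": 0, "ry": 0, "rz": 0, "gripper": 8}, {"tx": 1, "ty": 123, "tz": 73, "rx": 0, "ry": 0, "rz": 0, "gripper": 8}, {"tx": 1, "ty": 136, "tz": 90, "rx": 0, "ry": 0, "rz": 0, "gripper": 8}, {"tx": 1, "ty": 147, "tz": 107, "rx": 0, "ry": 0, "rz": 0, "gripper": 8}, {"tx": 1, "ty": 157, "tz": 126, "rx": 0, "ry": 0, "rz": 0, "gripper": 8}, {"tx": 1, "ty": 164, "tz": 145, "rx": 0, "ry": 0, "rz": 0, "gripper": 8}, {"tx": 1, "ty": 164, "tz": 145, "rx": 0, "ry": 0, "rz": 0, "gripper": 8}]}}

```text
time: 14.1
tcp_pos: [0.555, 0.1041, 0.0949]
orientation: [-0.026, 3.14, 0.007]
ft_force: [3.7, 10.2, 1.5]
opening: 0.0118
finger_force: 20.0
```

```bash
python3 -c "
from h import *
s=read_state();p=s['tcp_pos'];print(p,s['opening'],s['ft_force']);
arc([.33,.25,.17,.1,.06,.03,0])
d=look();save(d,'pics/w5.png')"
```

```text
[0.55497714 0.10405297 0.09487928] 0.011752037385026066 [ 3.68847404 10.15655886  1.49081405]
0.33 [ 1.  1. -2.]
0.25 [ 1.  6. 15.]
0.17 [ 1.  9. 32.]
0.1 [ 1. 11. 46.]
0.06 [ 1. 12. 55.]
0.03 [ 1. 12. 61.]
0 [ 1. 12. 68.]
green [191, 240, 33, 34, 801] [0.5683 0.0539 0.0604] [0.5687 0.054  0.06  ]
yellow [59, 240, 39, 35, 1002] [ 0.5701 -0.0387  0.0603] [ 0.5705 -0.0391  0.0597]
yellow [72, 305, 37, 15, 423] [ 0.6152 -0.0384  0.0603] [ 0.6142 -0.0382  0.0601]
blue [125, 240, 36, 35, 920] [0.5692 0.008  0.0603] [0.5696 0.008  0.0599]
```

View pics/w5.png

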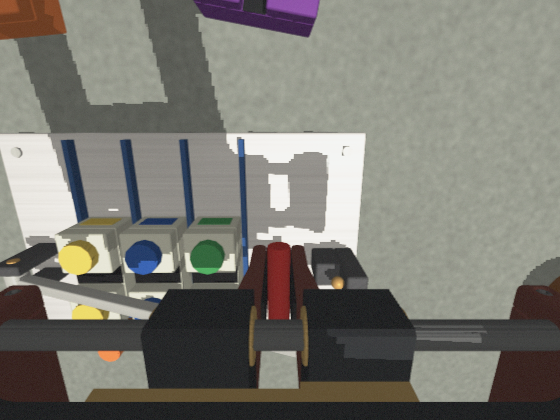

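The handle is held, the bar is about 0.33 rad above the row of grooves, and the cartridges are still home. I'll lower it and press it shut.

{"api": "carry_out", "payload": {"motion": [{"tx": 1, "ty": 7, "tz": 15, "rx": 0, "ry": 0, "rz": 0, "gripper": 8}, {"tx": 1, "ty": 11, "tz": 32, "rx": 0, "ry": 0, "rz": 0, "gripper": 8}, {"tx": 1, "ty": 13, "tz": 46, "rx": 0, "ry": 0, "rz": 0, "gripper": 8}, {"tx": 1, "ty": 14, "tz": 54, "rx": 0, "ry": 0, "rz": 0, "gripper": 8}, {"tx": 1, "ty": 14, "tz": 60, "rx": 0, "ry": 0, "rz": 0, "gripper": 8}, {"tx": 1, "ty": 14, "tz": 65, "rx": 0, "ry": 0, "rz": 0, "gripper": 8}, {"tx": 1, "ty": 14, "tz": 69, "rx": 0, "ry": 0, "rz": 0, "gripper": 8}, {"tx": 1, "ty": 14, "tz": 69, "rx": 0, "ry": 0, "rz": 0, "gripper": 8}], "force": 40}}

```text
time: 14.95
tcp_pos: [0.5546, 0.1159, 0.0267]
orientation: [-0.025, 3.139, 0.003]
ft_force: [5.3, 7.0, -5.3]
opening: 0.0108
finger_force: 40.0
```

{"api": "carry_out", "payload": {"motion": [{"tx": 0, "ty": 0, "tz": 2, "rx": 0, "ry": 0, "rz": 0, "gripper": 8}, {"tx": 0, "ty": 0, "tz": 4, "rx": 0, "ry": 0, "rz": 0, "gripper": 8}, {"tx": 0, "ty": 0, "tz": 4, "rx": 0, "ry": 0, "rz": 0, "gripper": 8}]}}

```text
time: 15.25
tcp_pos: [0.5547, 0.116, 0.0229]
orientation: [-0.025, 3.139, 0.003]
ft_force: [4.3, 6.5, -1.7]
opening: 0.0109
finger_force: 40.0
```

{"api": "carry_out", "payload": {"motion": [{"tx": 0, "ty": 0, "tz": 2, "rx": 0, "ry": 0, "rz": 0, "gripper": 8}, {"tx": 0, "ty": 0, "tz": 4, "rx": 0, "ry": 0, "rz": 0, "gripper": 8}, {"tx": 0, "ty": 0, "tz": 4, "rx": 0, "ry": 0, "rz": 0, "gripper": 8}]}}

```text
time: 15.55
tcp_pos: [0.555, 0.116, 0.0215]
orientation: [-0.025, 3.137, 0.003]
ft_force: [-2.0, 5.6, 24.3]
opening: 0.011
finger_force: 40.0
```

```bash
python3 - <<'E'
from h import *
d=snap('wrist');P=pts(d)
for m,st,c in blobs(masks(d)['red'],60):
    q=P[m];print('red',st.tolist(),np.median(q,0).round(4),np.percentile(q,2,0).round(3),np.percentile(q,98,0).round(4))
E
```

```text
red [267, 244, 24, 75, 1612] [0.5498 0.1165 0.0499] [0.534 0.111 0.043] [0.5714 0.1218 0.0516]
```

The force jumped to 24 N and the rod axis is at z≈.046, so the bar looks seated. I'll release and check.

{"api": "carry_out", "payload": {"motion": [{"tx": 0, "ty": 0, "tz": -2, "rx": 0, "ry": 0, "rz": 0, "gripper": 30}, {"tx": 0, "ty": 0, "tz": -2, "rx": 0, "ry": 0, "rz": 0, "gripper": 30}, {"tx": 0, "ty": 0, "tz": -2, "rx": 0, "ry": 0, "rz": 0, "gripper": 30}, {"tx": 0, "ty": 0, "tz": -2, "rx": 0, "ry": 0, "rz": 0, "gripper": 30}, {"tx": 0, "ty": 0, "tz": -20, "rx": 0, "ry": 0, "rz": 0, "gripper": 30}, {"tx": 0, "ty": 0, "tz": -60, "rx": 0, "ry": 0, "rz": 0, "gripper": 30}, {"tx": 0, "ty": 0, "tz": -105, "rx": 0, "ry": 0, "rz": 0, "gripper": 30}, {"tx": 20, "ty": -20, "tz": -150, "rx": 0, "ry": 0, "rz": 0, "gripper": 30}, {"tx": 55, "ty": -40, "tz": -190, "rx": 0, "ry": 0, "rz": 0, "gripper": 30}, {"tx": 90, "ty": -60, "tz": -220, "rx": 0, "ry": 0, "rz": 0, "gripper": 30}, {"tx": 90, "ty": -60, "tz": -220, "rx": 0, "ry": 0, "rz": 0, "gripper": 30}, {"tx": 90, "ty": -60, "tz": -220, "rx": 0, "ry": 0, "rz": 0, "gripper": 30}]}}

```text
time: 16.8
tcp_pos: [0.4636, 0.0527, 0.2395]
orientation: [-0.024, 3.14, -0.0]
ft_force: [-0.1, 0.2, -0.5]
opening: 0.03
finger_force: 0.0
```

```bash
python3 - <<'E'
from h import *
d=look();save(d,'pics/w6.png');P=pts(d)
for m,st,c in blobs(masks(d)['red'],60):
    q=P[m];print('red',st.tolist(),np.median(q,0).round(4),np.percentile(q,2,0).round(3),np.percentile(q,98,0).round(4))
# bar top heights along y
x=P[...,0];y=P[...,1]
for yc in (-.09,-.07,-.023,.023,.07,.085,.1,.13):
    xb=.594-.0185*yc; m=(abs(x-xb)<.003)&(abs(y-.0073-yc)<.006); print(yc,m.sum(),np.median(P[m][:,2]).round(4) if m.any() else None)
E
```

```text
green [269, 265, 17, 19, 242] [0.5678 0.0534 0.0603] [0.5687 0.0537 0.0602]
green [269, 298, 17, 18, 227] [0.6153 0.0542 0.0604] [0.6155 0.0547 0.0603]
yellow [195, 265, 19, 20, 277] [ 0.5699 -0.0392  0.0603] [ 0.5703 -0.039   0.06  ]
red [322, 246, 9, 25, 147] [0.541  0.1161 0.0506] [0.451 0.077 0.044] [0.5608 0.1204 0.2669]
-0.09 49 0.006
-0.07 18 0.0502
-0.023 2 0.0078
0.023 59 0.0498
0.07 59 0.0496
0.085 31 0.0489
0.1 0 None
0.13 41 0.0277
```

View pics/w6.png

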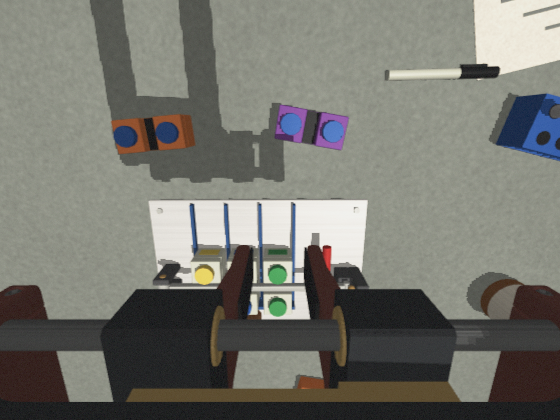

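The bar lies level in the grooves: its top is at .050 to .049 m from y=-70 to +85 mm. The green and yellow caps haven't shifted. The blue cartridge is hidden by a finger but was home just before the bar closed. I'll hand the job in.

```bash
python3 -c "
from h import *
print(sign_off())"
```

```text
the job is handed in; nothing more can be done
None
```

I pushed all three cartridges home, then swung the keeper bar down and pressed it shut, and handed the job in at about 17 s; the last look showed the bar level in the grooves, but a finger hid the blue cartridge, and no verdict came back.

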